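# Pack a plaque tight in the burning jig

### The arm

A 6-joint arm with a two-finger parallel gripper is mounted at the origin on the work surface. World frame = base frame: x ahead of the robot, y to its left, z up, the work surface at z = 0. Lengths are in mm, angles in rad, forces in N, time in s.
With the tool pointing down it reaches from about 425 to 950 mm from the base axis. Payload 3.5 kg.
Tool frame: the origin (TCP) lies midway between the tips of the shut fingers; the grasp point (between the pads) lies 19 mm behind it; z points along the fingers, x is the direction in which the jaws open and shut, and the axes are right-handed (so a half turn about z gives the same grasp; the last joint's range is limited). The gripper opens to 85 mm and grips with 20 to 120 N. Pads are 22 mm wide; open, the fingers measure 114 mm over their backs; the gripper's body (76 mm by 85 mm) begins 54 mm behind the grasp point. The pads swing forward as they close: fully open they stand 13 mm farther back than shut.
Start: joints at [-1.257, 0.286, 1.577, -0, 1.279, -0.15], TCP at [301.981, -603.667, 231.325] pointing down, gripper open.
Joint ranges: [-2.77, 2.77], [-0.9, 2.22], [0.21, 2.48], [-1.53, 4.67], [0.24, 2.81], [-2.84, 2.84]. Speed limits (rad/s): [2.79, 2.79, 3.14, 3.14, 3.14, 3.14].

### API

Orientations are given as a unit quaternion [x, y, z, w].
In Python, from plant import env gives the robot as it stands.
- The arm moves only by the tool jog_arm, never from a script. Its argument "steps" is a list of rows, each an object with "travel": the shift along the tool's x, y, z scaled (see below), a list of three; "rot": the turn, a rotation vector about the tool's x, y, z scaled (see below), a list of three. A call has 1 to 12 rows; each row is the pose to reach, as a shift and turn from the pose measured when the call began, along the tool's axes at that moment, turning the shorter way round; what a row does not reach only later rows make up. The controller multiplies each number of a shift by 15 cm and each number of a turn by 360 degrees. A row lasts 1/12 s, in which the tool goes at most 41.7 mm and 7.16 degrees, less where a joint would pass 70% of its speed; a pose out of reach is approached as far as the arm can. A call with a number of a shift or a turn outside -1 to 1 is refused whole. A call with a gripper value outside its range is refused whole. "jaw" is the gripper's target within -1 to 1 (fully open at 1, half-way at 0, shut at -1), set as the call begins (left out, the last holds). The fingers move at their own pace and stop on an object; the grip force is fixed at half the most. Time passes only in rows, so rows that repeat a pose let the fingers close. It gives the time, the measured TCP pose, the force and the opening at its end, in the units of the state.
- env.sense(): the state, without advancing time (a new reading comes with each control period).
- env.get_image(name): name is "side" or "top"; returns a dict with "pixels" (400x640x3 uint8, blue, green, red), "fx", "fy", "cx", "cy" (pixels), "rvec" (rotation vector, rad) and "tvec" (3), from world to camera coordinates, as OpenCV has them. Camera axes: x right, y down, z forward; pixel columns grow to the right and rows downward; lengths in mm; the calibration is good to about 2 mm. A picture is of the moment at which its call begins. There is no depth.
- env.close_job(): hands the job in, once; it reports no verdict.
Trained networks look in a picture, given as the dict that the camera call returned (one of the last four; its "shot" number tells which), for a name from the list of things; names that differ only in an ending like _2 or _b are one class to them, and where a whole thing is asked for, a point or a joint stands for the part that bears it (a point fixed in the world has none). Each returns a list of dicts, best first, with "score" (0 to 1); they miss things now and then, are a little off and sometimes report something else, mostly with a low value. They report only what shows in the picture. A call takes as long as a camera call. They do not tell look-alikes from the thing itself.
- env.spot_in(picture, query): "bbox" ([left, top, right, bottom] in pixels, round what is visible of it).
- env.cut_out(picture, query): "pixels" (400x640 bool, what is visible of it) and "bbox" ([left, top, right, bottom] in pixels, round what is visible of it).
The state is a dict: "time": time; "joint_positions": joint angles; "qvel": joint speeds; "joint_efforts": joint torques, N m; "tool_pos": TCP position; "eef_rot": TCP orientation; "ft_force": force on the tool from outside, world axes, zero at the start; "moment": the same for the moment, N m; "grip_width": finger opening in mm.
Only numpy, scipy, OpenCV 4.12 (cv2) and the standard library are available. Lean on these libraries where they do the work, as an engineer would, in place of code of your own. Each camera call takes 0.05 s, during which the arm holds its last target.

### The job

The wooden plaque must sit tight in its jig before it can be burnt: find, by trying, the packer from the rack that goes snugly between the end of the plaque and the spring-loaded jaw, and leave it standing there, right down on the bench, with the spring squeezing it against the plaque. One that drops in loose is too thin and one that does not go in under a gentle push is too thick: force nothing. Leave the two packers that are not used standing in the rack, and do not disturb the other things on the bench.

Things in the scene. Friction and masses are not known exactly. Their poses are not given: they have to be found in the camera images.
- packer_thin: beech block standing upright, 13 mm thick (its y axis), 36 mm long (its x axis), 68 mm tall; origin at the centre of its underside, z up. 50 g.
- packer_mid: beech block standing upright, 17 mm thick (its y axis), 46 mm long (its x axis), 68 mm tall; origin at the centre of its underside, z up. 50 g.
- packer_thick: beech block standing upright, 21 mm thick (its y axis), 56 mm long (its x axis), 68 mm tall; origin at the centre of its underside, z up. 50 g.
- rack: Low plywood rack, 228 mm (x) by 46 mm (y), fixed. Three equal pockets end to end along x, centres at x = -74, 0 and +74 mm, each 69.5 mm (x) by 34 mm (y) inside; floor 6 mm above the bench, walls 20 mm tall above the bench. One packer stands in each pocket, in any order, its x axis along the rack's x. Origin at the centre of the underside.
- jig: Dark wooden jig screwed to the bench. Origin at bench level in the middle of the inner face of its stop (a 100 mm wide, 24 mm tall batten). y runs from the stop along the plaque towards the gap and the jaw, z up. Two side rails 14 mm tall, inner faces at x = -29.5 and +29.5 mm, run from the stop to y = 87 mm; the gap beyond is open at both sides.
- plaque: Light wooden plaque with dark bark edges lying flat on the bench between the rails: 56 mm wide (x), 90 mm long (y), 20 mm thick. Origin on the underside, in the middle of the end that faces the stop; its other end (y = 90 mm) is the near wall of the gap. It lies loose, within 1.5 mm of the stop, and slides. 150 g.
- jaw_block: Wooden block with a sprung aluminium pad, screwed down beyond the gap, axes as the jig's, its origin at bench level 99.2 mm from the stop. Up to 31 mm tall. An adjusting screw, not measured, sets the pad's face 0 to 11 mm beyond the origin: with the plaque against the stop the gap is 9.2 to 20.2 mm. A packer is snug if 0 to 4.8 mm thicker than the gap; one always is (if two are, either will do).
- jaw (a joint): How far the sprung pad is pressed back along +y, m: 0 fully out, 0.0048 fully back. The spring pushes with 3 N when out and 5 N when fully back, where it is solid. The pad is 62 mm wide (x); its face is upright up to 5 mm above the bench and from there leans back by 20 degrees up to 30 mm, as a lead-in. A snug packer goes in under a push of at most 12 N.
- spare_plaque: A bystander: another wooden plaque, 70 by 120 by 20 mm, lying flat; origin on the underside in the middle of one end.
- mug: A bystander: blue mug, 80 mm across, 90 mm tall; origin at the centre of its underside.
- glue: A bystander: white glue bottle, 54 mm across, 130 mm tall; origin at the centre of its underside.
Not all that is in view belongs to the job. Leave any purple look-alike of the packer_thick alone.

How it is judged:
By the outcome, as a careful person would: the job done as asked, in the order asked, and still so for the second after the job is handed in, with the robot touching nothing.
It also fails if it takes over 59 s, if anything falls off the work surface, if the arm or the gripper's body presses on something with over 40 N, if the wrist force passes 120 N, or if a joint passes its speed limit or range.

## Working session

There is one attempt and no reset: what is moved stays moved. The work goes in short steps, Python scripts to look and compute and a tool call to move; the robot and the scene stay as the last step left them, time stands still between calls to the robot, and variables do not carry over. Pictures are saved under pics/ and viewed, and the job is handed in when it is done.

Besides the shell and the picture viewer there is one more tool, called after "Call:" by a JSON object that holds its "api" and its "payload". jog_arm: Moves the arm, as the interface text tells. Its arguments: {"type":"object","properties":{"steps":{"type":"array"},"jaw":{"type":"number"}},"required":["steps"]}

```bash
mkdir -p pics; ls; python3 - <<'E'
from plant import env
import cv2,pickle
print(env.sense())
for n in("side","top"):
    p=env.get_image(n);cv2.imwrite(f"pics/{n}0.png",p["pixels"]);pickle.dump(p,open(f"{n}0.pkl","wb"))
    print({k:v for k,v in p.items() if k!="pixels"})
    for q in["packer_thin","packer_mid","packer_thick","rack","jig","plaque","jaw_block","spare_plaque","mug","glue"]:
        print(q,[(d["bbox"],round(d["score"],2)) for d in env.spot_in(p,q)][:3])
E
```

```text
pics
{'time': 0.0, 'joint_positions': array([-1.25700367e+00,  2.87184149e-01,  1.57825015e+00, -9.50508303e-06,
        1.27861257e+00, -1.50013595e-01]), 'qvel': array([ 0.00132547,  0.0004576 ,  0.00242435, -0.00151101, -0.00011379,
        0.00094761]), 'joint_efforts': array([-3.69330692e-04, -4.05986738e+01, -2.92624390e+01, -2.32682041e-04,
        5.69376047e-03, -1.14313917e-05]), 'tool_pos': array([ 301.7651249 , -603.01663709,  229.8952704 ]), 'eef_rot': array([ 8.50692589e-01, -5.25662071e-01, -9.38708815e-04, -7.90344592e-04]), 'ft_force': array([-0.65116276, -0.476303  , -0.0539721 ]), 'moment': array([-0.05061572,  0.00790098,  0.02181664]), 'grip_width': 85.25589470524692}
{'fx': 475.2404342974754, 'fy': 475.2404342974754, 'cx': 323.79791971933736, 'cy': 194.7224352048893, 'rvec': array([ 0.67279498, -2.49406602,  1.3242114 ]), 'tvec': array([ 524.50416554,  198.52680079, 1165.68083195]), 'shot': 1}
packer_thin [([273.3, 203.8, 287.5, 225.3], 0.77)]
packer_mid [([314.1, 220.9, 330.2, 249.9], 0.91)]
packer_thick [([290.1, 210.3, 311.2, 239.0], 0.91), ([254.5, 224.6, 27
[... 797 characters left out ...]
8.9, 268.8, 234.3], 0.45), ([419.3, 196.8, 474.6, 243.4], 0.24)]
packer_thick [([237.1, 263.9, 264.8, 281.3], 0.8), ([208.1, 226.2, 228.6, 243.8], 0.79), ([259.3, 182.7, 271.0, 205.8], 0.71)]
rack [([253.4, 153.1, 283.3, 243.5], 0.8), ([150.4, 168.0, 194.4, 217.1], 0.64), ([422.7, 206.6, 465.6, 234.7], 0.59)]
jig [([419.6, 197.3, 476.7, 242.3], 0.69)]
plaque [([422.1, 206.2, 463.6, 235.6], 0.74)]
jaw_block [([384.1, 216.1, 418.1, 249.5], 0.83)]
spare_plaque [([310.1, 89.4, 363.8, 134.0], 0.57)]
mug [([150.3, 168.5, 195.0, 214.9], 0.88), ([257.1, 218.8, 270.2, 235.7], 0.68)]
glue [([482.3, 129.0, 518.0, 154.6], 0.88), ([256.0, 219.0, 269.5, 234.6], 0.51), ([382.0, 216.4, 419.6, 249.6], 0.19)]
```

```bash
python3 - <<'E'
import cv2
a=cv2.imread("pics/side0.png")[90:310,210:430];b=cv2.imread("pics/top0.png")[80:300,140:530]
cv2.imwrite("pics/side0c.png",cv2.resize(a,None,fx=2.7,fy=2.7,interpolation=cv2.INTER_CUBIC))
cv2.imwrite("pics/top0c.png",cv2.resize(b,None,fx=2,fy=2,interpolation=cv2.INTER_CUBIC))
E
```

```text
(no output)
```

View pics/side0c.png

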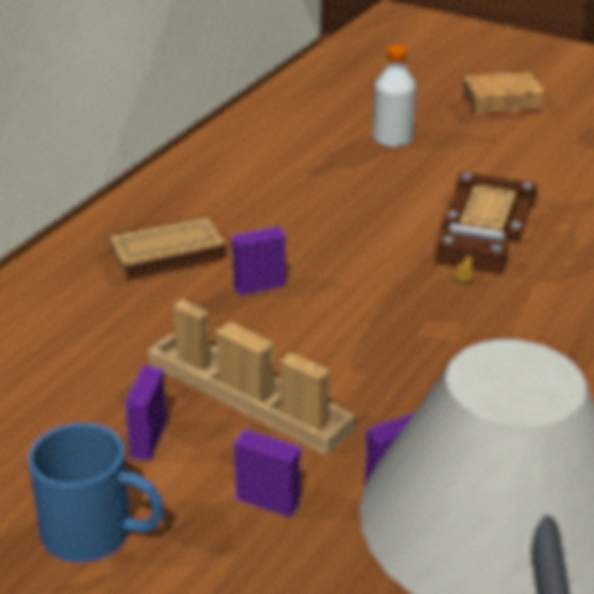

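View pics/top0c.png

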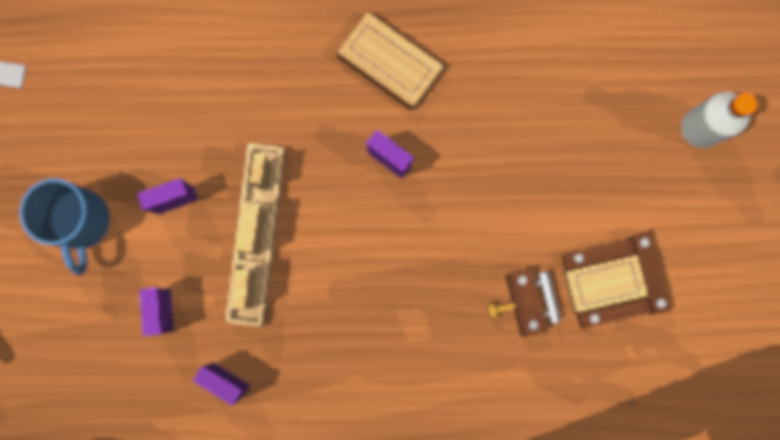

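The three beech packers stand in the rack: thin at top (271,165) / side (281,214), thick at top (265,194) / side (300,225), mid at top (263,226) / side (322,235). The four purple blocks are look-alikes to leave alone. The jig is at top (440,220) / side (393,168). I'll enlarge these areas to pick corners.

```bash
python3 - <<'E'
import cv2
def crop(n,x0,y0,x1,y1,s,o):
    a=cv2.imread(f"pics/{n}0.png")[y0:y1,x0:x1]
    a=cv2.resize(a,None,fx=s,fy=s,interpolation=cv2.INTER_CUBIC)
    for x in range((x0+9)//10*10,x1,10):
        X=int((x-x0+.5)*s);cv2.line(a,(X,0),(X,6),(0,255,255),1);cv2.putText(a,str(x),(X-10,18),0,.4,(255,255,255),1)
    for y in range((y0+9)//10*10,y1,10):
        Y=int((y-y0+.5)*s);cv2.line(a,(0,Y),(6,Y),(0,255,255),1);cv2.putText(a,str(y),(8,Y+4),0,.4,(255,255,255),1)
    cv2.imwrite(f"pics/{o}.png",a);print(a.shape)
crop("top",230,148,310,250,5.8,"c1")
crop("top",376,186,486,256,7.2,"c2")
crop("side",260,195,350,262,8.5,"c3")
crop("side",366,146,416,200,10,"c4")
E
```

```text
(592, 464, 3)
(504, 792, 3)
(570, 765, 3)
(540, 500, 3)
```

View pics/c1.png

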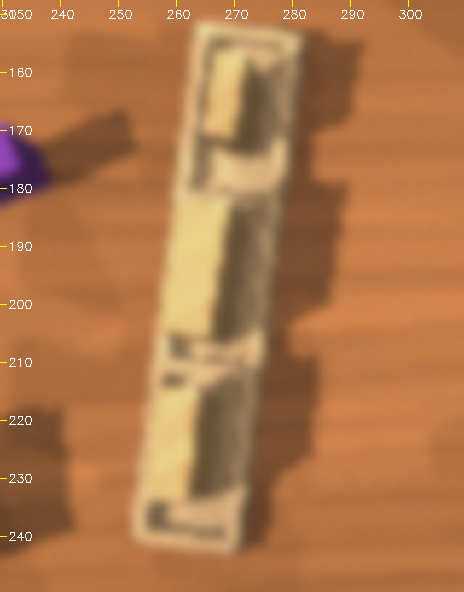

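View pics/c2.png

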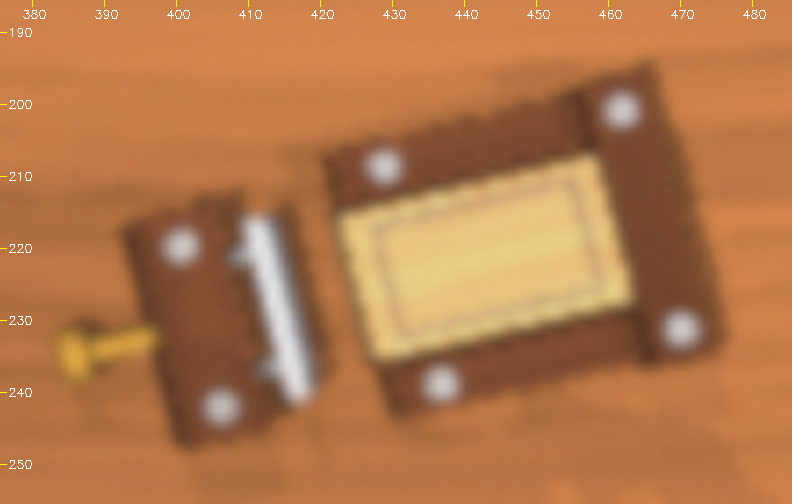

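View pics/c3.png

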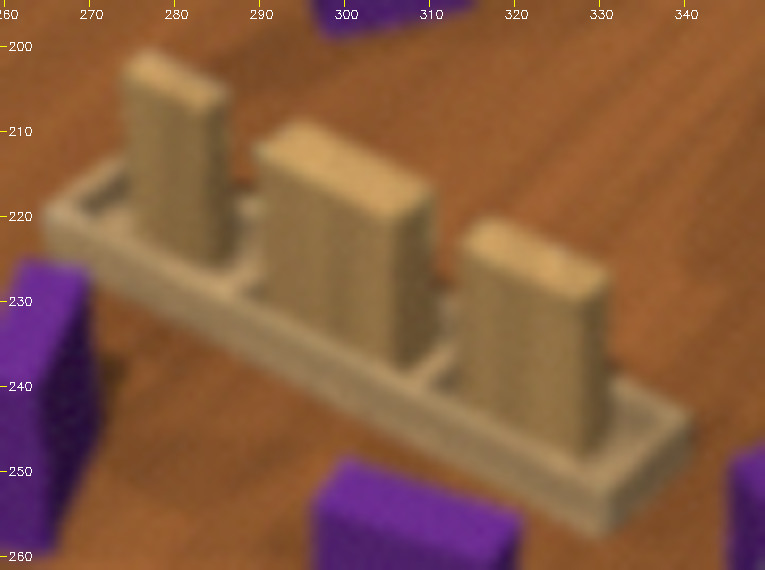

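View pics/c4.png

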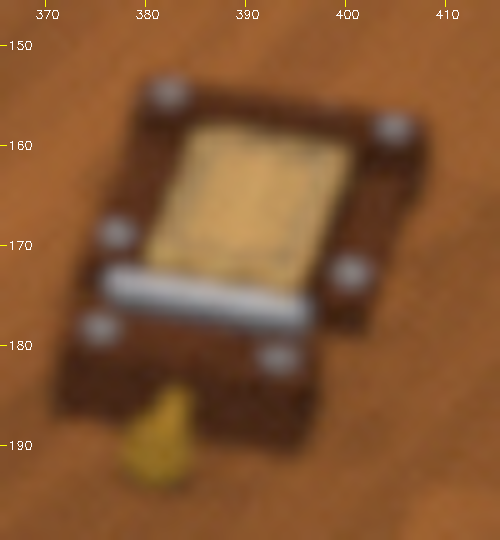

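```bash
cat > geo.py <<'E'
import cv2,pickle,numpy as np
P={n:pickle.load(open(f"{n}0.pkl","rb")) for n in("side","top")}
def proj(n,X):
    p=P[n];K=np.array([[p["fx"],0,p["cx"]],[0,p["fy"],p["cy"]],[0,0,1]])
    return cv2.projectPoints(np.array(X,float).reshape(-1,3),p["rvec"],p["tvec"],K,None)[0].reshape(-1,2)
def ray(n,uv):
    p=P[n];R=cv2.Rodrigues(p["rvec"])[0];c=-R.T@p["tvec"]
    d=R.T@np.array([(uv[0]-p["cx"])/p["fx"],(uv[1]-p["cy"])/p["fy"],1]);return c,d
def atz(n,uv,z):
    c,d=ray(n,uv);return c+d*(z-c[2])/d[2]
def tri(uvs,uvt):
    A=[];b=[]
    for n,uv in(("side",uvs),("top",uvt)):
        c,d=ray(n,uv);d=d/np.linalg.norm(d);M=np.eye(3)-np.outer(d,d);A.append(M);b.append(M@c)
    return np.linalg.lstsq(np.vstack(A),np.hstack(b),rcond=None)[0]
E
python3 - <<'E'
from geo import *
np.set_printoptions(precision=1,suppress=True)
T={"thin":[(266.7,156.5),(271.7,157),(270.4,171.3),(264.8,170.4)],"thick":[(260.2,180.6),(269.5,182),(266.2,205.6),(257.4,204.4)],"mid":[(257.1,213.9),(264,214.7),(261.4,233.7),(254.8,233.2)]}
S={"thin":[(274.2,203),(276.9,200),(286.3,205.1),(283.6,206.9)],"thick":[(289.9,212.1),(294.8,208.6),(310.9,216.5),(306.6,220.4)],"mid":[(314,222.5),(317.1,220),(331.3,225.7),(327.7,229.4)]}
print(*[ray(n,(320,200))[0] for n in P])
for k in T:
    t=np.array(T[k]);s=np.array(S[k]);print(k,"tri c",tri(s.mean(0),t.mean(0)))
    for n,u in(("top",t),("side",s)):
        w=np.array([atz(n,a,74) for a in u]);print(n,w.mean(0)[:2],"long yaw",np.degrees(np.arctan2(*( (w[2]+w[3]-w[0]-w[1])[1::-1]))), "len",np.linalg.norm((w[2]+w[3]-w[0]-w[1])/2),"thk",np.linalg.norm((w[1]+w[2]-w[0]-w[3])/2))
r=np.array([atz("top",a,20) for a in[(264,151.3),(281.2,153.7),(270.5,242.7),(252.3,240.3)]]);print("rack top",r[:,:2].tolist(),r.mean(0))
print("rack side",*[atz("side",a,20)[:2] for a in[(264.8,219.6),(330.7,252.1),(340.9,243.7)]])
print("plaque top",*[atz("top",a,20)[:2] for a in[(458.4,207),(463.6,227.6),(428.3,235.8),(422.4,214.9)]])
print("plaque side",*[atz("side",a,20)[:2] for a in[(384.8,157.7),(401,160.5),(395.5,174)]])
print("stop top",*[atz("top",a,24)[:2] for a in[(456.5,198.7),(465.1,236.2)]], "rail ends",*[atz("top",a,14)[:2] for a in[(420.2,207.3),(430.6,243.1)]])
print("pad top",*[atz("top",a,30)[:2] for a in[(409.2,215.6),(413,215.6),(419.9,240.3),(416.5,241.5)]])
print("pad side",*[atz("side",a,30)[:2] for a in[(376,172.3),(396.5,175.5)]])
E
```

```text
[  30.8 1003.4  815.9] [ 492.1    0.2 1048.7]
thin tri c [653.7 150.   72.7]
top [651.9 148.9] long yaw 173.35889822959328 len 34.38034173488586 thk 12.929458330501355
side [654.6 151.8] long yaw 172.27258536104065 len 34.12618964162535 thk 13.017926968943595
thick tri c [582.2 162.1  71.7]
top [581.3 161.3] long yaw 172.51815512832118 len 57.19364586949254 thk 21.9912429306673
side [581.6 164.8] long yaw 171.53503414174472 len 56.722671345614756 thk 19.928954581673562
mid tri c [509.4 171.7  73.5]
top [508.3 171. ] long yaw 172.56149661652498 len 45.63633728426448 thk 16.19951403553229
side [510.4 172.7] long yaw 173.98285268481933 len 44.023366993026194 thk 15.457169894764007
rack top [[693.0519096371474, 168.29308194645378], [685.9900805362383, 124.43914092710665], [461.90933170753783, 152.5678987045718], [468.4486309660428, 198.1968832248655]] [577.3 160.9  20. ]
rack side [693.7 174.4] [469.7 200.7] [463.1 158.7]
plaque top [ 543.7 -314.6] [ 492.7 -325. ] [ 473.8 -238.1] [ 525.5 -225.5]
plaque side [ 548.3 -311.7] [ 493.9 -321.9] [ 476.1 -232.7]
stop top [ 564.  -309.6] [ 471.7 -326.4] rail ends [ 544.7 -222.1] [ 455.7 -244.5]
pad top [ 523.9 -191.1] [ 523.8 -200.4] [ 463.3 -215. ] [ 460.5 -206.7]
pad side [ 527.8 -195.3] [ 464.2 -210.5]
```

```bash
cat > fit.py <<'E'
from geo import *
from scipy.optimize import minimize
from scipy.ndimage import map_coordinates
def gradimg(im,sig=0.8):
    g=cv2.GaussianBlur(im.astype(np.float32),(0,0),sig)
    gx=cv2.Sobel(g,cv2.CV_32F,1,0);gy=cv2.Sobel(g,cv2.CV_32F,0,1)
    return gx,gy
def edgescore(n,G,segs):
    gx,gy=G;tot=0;W=0
    for a,b in segs:
        t=np.linspace(.04,.96,40)[:,None];X=np.array(a)*(1-t)+np.array(b)*t
        u=proj(n,X);d=u[-1]-u[0];L=np.linalg.norm(d);nn=np.array([-d[1],d[0]])/L
        v=0
        for c in range(3):
            s=map_coordinates(gx[...,c],[u[:,1],u[:,0]],order=1)*nn[0]+map_coordinates(gy[...,c],[u[:,1],u[:,0]],order=1)*nn[1]
            v=v+s**2
        tot+=np.sqrt(v+1).mean()*L;W+=L
    return tot/W
def T(p,pts):
    x,y,a=p;c,s=np.cos(a),np.sin(a);pts=np.array(pts,float)
    return np.c_[x+c*pts[:,0]-s*pts[:,1],y+s*pts[:,0]+c*pts[:,1],pts[:,2]]
def segs(p,edges):
    return [T(p,e) for e in edges]
def rect(x0,x1,y0,y1,z):
    c=[(x0,y0,z),(x1,y0,z),(x1,y1,z),(x0,y1,z)];return [(c[i],c[(i+1)%4]) for i in range(4)]
def fit(ns,G,edges,p0,r=(6,6,.06)):
    f=lambda q:-sum(edgescore(n,G[n],segs(p0+q*np.array(r),edges)) for n in ns)
    best=None
    for sd in range(6):
        q0=np.random.default_rng(sd).uniform(-.6,.6,len(p0))
        o=minimize(f,q0,method="Nelder-Mead",options=dict(xatol=1e-3,fatol=1e-3,maxiter=400,initial_simplex=np.vstack([q0]+[q0+.4*np.eye(len(p0))[i] for i in range(len(p0))])))
        if best is None or o.fun<best.fun:best=o
    return np.array(p0)+best.x*np.array(r),-best.fun
E
python3 - <<'E'
from fit import *
np.set_printoptions(precision=2,suppress=True)
G={n:gradimg(P[n]["pixels"]) for n in P}
def show(t,e,p0):
    for ns in(["top"],["side"],["top","side"]):
        p,s=fit(ns,G,e,np.array(p0));print(t,ns,p[:2],np.degrees(p[2]).round(2),round(s,1))
D=np.radians
pl=rect(-28,28,0,90,20)
show("plaque",pl,[519,-318,D(12.5)])
show("pl no far",pl[:2]+pl[3:],[519,-318,D(12.5)])
show("rack",rect(-114,114,-23,23,20),[578,162,D(-7.4)])
for k,l,t,c in(("thin",36,13,(653,150)),("mid",46,17,(509,172)),("thick",56,21,(581.5,162.5))):
    show(k,rect(-l/2,l/2,-t/2,t/2,74),[*c,D(-7.4)])
# pad: top edge front face line at z=30, in pad frame
pe=[((-31,0,30),(31,0,30))]
show("jig rails/stop",[((-50,0,24),(-29.5,0,24)),((50,0,24),(29.5,0,24)),((-29.5,0,14),(-29.5,87,14)),((29.5,0,14),(29.5,87,14))],[519,-319,D(12.5)])
E
```

```text
plaque ['top'] [ 518.92 -319.62] 12.57 312.9
plaque ['side'] [ 519.35 -311.32] 11.82 260.0
plaque ['top', 'side'] [ 519.37 -318.88] 12.05 527.2
pl no far ['top'] [ 518.88 -319.57] 12.55 323.7
pl no far ['side'] [ 520.8  -316.09] 12.69 294.2
pl no far ['top', 'side'] [ 519.41 -318.85] 12.04 594.5
rack ['top'] [577.06 161.56] -7.23 217.4
rack ['side'] [578.21 155.74] -8.97 88.2
rack ['top', 'side'] [577.5  160.97] -7.21 275.2
thin ['top'] [652.5  148.63] -9.51 238.1
thin ['side'] [654.52 152.82] -11.6 179.8
thin ['top', 'side'] [652.74 149.56] -9.18 366.0
mid ['top'] [507.2  172.23] -6.31 251.3
mid ['side'] [509.34 175.04] -7.2 189.7
mid ['top', 'side'] [508.02 173.14] -7.47 420.8
thick ['top'] [581.76 162.41] -8.73 283.1
thick ['side'] [582.72 165.93] -9.63 209.4
thick ['top', 'side'] [582.01 163.11] -8.58 462.8
jig rails/stop ['top'] [ 521.55 -324.65] 11.21 244.0
jig rails/stop ['side'] [ 522.04 -320.25] 9.6 225.7
jig rails/stop ['top', 'side'] [ 522.23 -324.06] 11.46 453.4
```

```bash
cat > mv.py <<'E'
from plant import env
import numpy as np,sys
from scipy.spatial.transform import Rotation as R
def plan(x,y,z,yaw):
    s=env.sense();Rc=R.from_quat(s["eef_rot"])
    a=np.radians(yaw);Rt=R.from_matrix(np.array([[np.cos(a),np.sin(a),0],[np.sin(a),-np.cos(a),0],[0,0,-1]]))
    d=Rc.inv().apply(np.array([x,y,z])-s["tool_pos"]);rv=(Rc.inv()*Rt).as_rotvec()
    xa=Rc.as_matrix()[:,0]
    print("t",round(s["time"],2),"pos",s["tool_pos"].round(1),"yaw",round(np.degrees(np.arctan2(xa[1],xa[0])),2),"F",s["ft_force"].round(1),"w",round(s["grip_width"],1))
    print("travel",(d/150).round(4).tolist(),"rot",(rv/2/np.pi).round(4).tolist(),"mm",d.round(1),"deg",np.degrees(rv).round(1))
if __name__=="__main__":plan(*map(float,sys.argv[1:]))
E
python3 mv.py 508.5 172.5 230 -97.4
```

```text
t 1.1 pos [ 302.  -603.7  231.3] yaw -63.43 F [1.  0.6 0.1] w 84.9
travel [-4.0119, -3.5462, 0.0087] rot [0.0, 0.0, 0.0944] mm [-601.8 -531.9    1.3] deg [ 0.  0. 34.]
```

Call:
{"api": "jog_arm", "payload": {"steps": [{"travel":[-0.2,-0.177,0],"rot":[0,0,0]},{"travel":[-0.4,-0.354,0],"rot":[0,0,0]},{"travel":[-0.6,-0.53,0],"rot":[0,0,0]},{"travel":[-0.8,-0.707,0],"rot":[0,0,0]},{"travel":[-1,-0.884,0],"rot":[0,0,0]}]}}

```text
time: 1.52
tool_pos: [353.6, -408.5, 231.3]
eef_rot: [0.851, -0.526, 0.0, -0.0]
ft_force: [0.7, -0.1, 0.8]
grip_width: 85.3
```

Call:
{"api": "jog_arm", "payload": {"steps": [{"travel":[-0.2,-0.177,0],"rot":[0,0,0]},{"travel":[-0.4,-0.354,0],"rot":[0,0,0]},{"travel":[-0.6,-0.53,0],"rot":[0,0,0]},{"travel":[-0.8,-0.707,0],"rot":[0,0,0]},{"travel":[-1,-0.884,0],"rot":[0,0,0]}]}}

```text
time: 1.93
tool_pos: [405.3, -213.2, 231.6]
eef_rot: [0.85, -0.526, 0.001, -0.0]
ft_force: [1.3, -0.1, 0.0]
grip_width: 85.3
```

Call:
{"api": "jog_arm", "payload": {"steps": [{"travel":[-0.2,-0.177,0],"rot":[0,0,0]},{"travel":[-0.4,-0.354,0],"rot":[0,0,0]},{"travel":[-0.6,-0.53,0],"rot":[0,0,0]},{"travel":[-0.8,-0.707,0],"rot":[0,0,0]},{"travel":[-1,-0.884,0],"rot":[0,0,0]}]}}

```text
time: 2.35
tool_pos: [457.2, -17.8, 232.1]
eef_rot: [0.85, -0.526, 0.001, -0.0]
ft_force: [0.8, -0.7, 0.4]
grip_width: 85.6
```

```bash
python3 mv.py 508.5 172.5 120 -97.4
```

```text
t 2.35 pos [457.2 -17.8 232.1] yaw -63.5 F [ 0.8 -0.7  0.4] w 85.6
travel [-0.9845, -0.8711, 0.7466] rot [-0.0004, -0.0002, 0.0942] mm [-147.7 -130.7  112. ] deg [-0.1 -0.1 33.9]
```

Call:
{"api": "jog_arm", "payload": {"steps": [{"travel":[-0.2,-0.174,0.08],"rot":[0,0,0.018]},{"travel":[-0.4,-0.348,0.2],"rot":[0,0,0.036]},{"travel":[-0.6,-0.52,0.35],"rot":[0,0,0.054]},{"travel":[-0.8,-0.7,0.5],"rot":[0,0,0.072]},{"travel":[-0.984,-0.871,0.6],"rot":[0,0,0.09]},{"travel":[-0.984,-0.871,0.7],"rot":[0,0,0.094]},{"travel":[-0.984,-0.871,0.746],"rot":[0,0,0.094]},{"travel":[-0.984,-0.871,0.746],"rot":[0,0,0.094]}]}}

```text
time: 3.02
tool_pos: [506.4, 173.2, 117.1]
eef_rot: [-0.662, 0.75, 0.0, -0.002]
ft_force: [-0.3, -0.4, -0.2]
grip_width: 85.4
```

```bash
python3 mv.py 508.5 172.5 43 -97.4; cat > snap.py <<'E'
from plant import env
import cv2,pickle,sys
# snap tag, name x0 y0 x1 y1 scale ...
tag=sys.argv[1];a=sys.argv[2:]
for i in range(0,len(a),6):
    n=a[i];x0,y0,x1,y1=map(int,a[i+1:i+5]);s=float(a[i+5])
    p=env.get_image(n);cv2.imwrite(f"pics/{n}_{tag}.png",p["pixels"])
    c=cv2.resize(p["pixels"][y0:y1,x0:x1],None,fx=s,fy=s,interpolation=cv2.INTER_CUBIC)
    for x in range((x0+9)//10*10,x1,10):
        X=int((x-x0+.5)*s);cv2.line(c,(X,0),(X,6),(0,255,255),1);cv2.putText(c,str(x),(X-10,18),0,.35,(255,255,255),1)
    for y in range((y0+9)//10*10,y1,10):
        Y=int((y-y0+.5)*s);cv2.line(c,(0,Y),(6,Y),(0,255,255),1);cv2.putText(c,str(y),(8,Y+4),0,.35,(255,255,255),1)
    cv2.imwrite(f"pics/{n}_{tag}_c.png",c)
E
python3 snap.py a side 250 140 400 270 5 top 210 130 310 260 4.5
```

```text
t 3.02 pos [506.4 173.2 117.1] yaw -97.16 F [-0.3 -0.4 -0.2] w 85.4
travel [0.0013, -0.0159, 0.4937] rot [0.0005, -0.0004, 0.0007] mm [ 0.2 -2.4 74.1] deg [ 0.2 -0.2  0.2]
```

View pics/side_a_c.png

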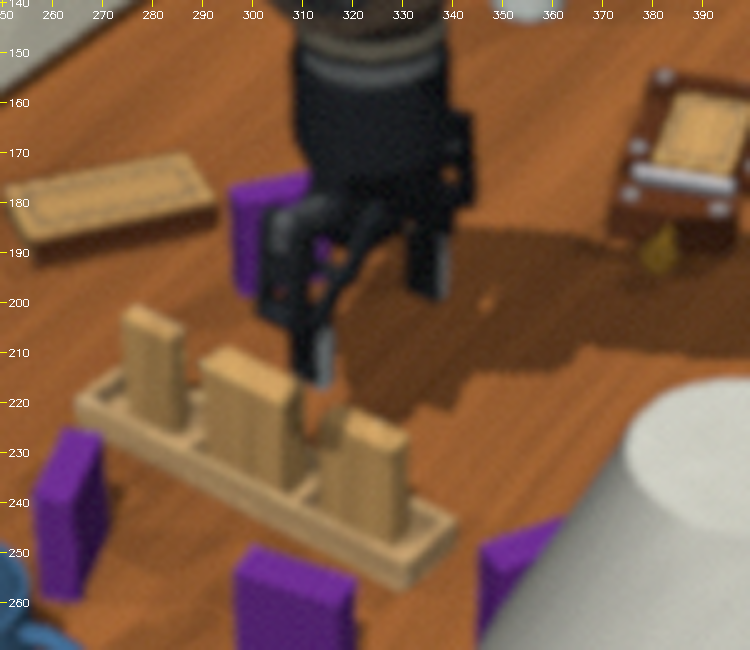

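View pics/top_a_c.png

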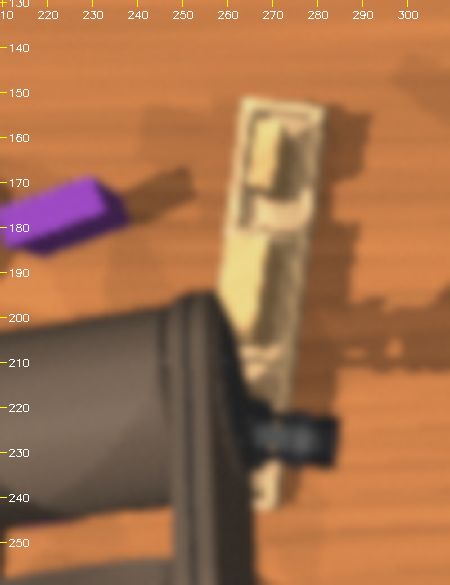

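```bash
python3 - <<'E'
from geo import *
c=np.array([506.4,173.2,130.]);d=np.array([np.cos(np.radians(-97.16)),np.sin(np.radians(-97.16)),0]);e=np.array([-d[1],d[0],0])
for s in(1,-1):
  for w in (-11,11):
    print(s,w,proj("side",c+s*42.6*d+w*e),proj("top",c+s*42.6*d+w*e))
E
```

```text
1 -11 [[337.51284981 200.81555027]] [[272.23050817 231.38017702]]
1 11 [[330.50812548 197.79928298]] [[273.41141009 221.5589202 ]]
-1 -11 [[316.77774668 216.86092722]] [[234.63001424 227.1394288 ]]
-1 11 [[309.62799568 213.54517801]] [[235.88077085 217.36541202]]
```

Call:
{"api": "jog_arm", "payload": {"steps": [{"travel":[0.001,-0.018,0.15],"rot":[0,0,0.001]},{"travel":[0.001,-0.018,0.3],"rot":[0,0,0.001]},{"travel":[0.001,-0.018,0.42],"rot":[0,0,0.001]},{"travel":[0.001,-0.018,0.494],"rot":[0,0,0.001]},{"travel":[0.001,-0.018,0.494],"rot":[0,0,0.001]}]}}

```text
time: 3.53
tool_pos: [510.5, 170.1, 45.3]
eef_rot: [-0.658, 0.753, -0.001, -0.001]
ft_force: [-0.4, 0.0, -0.2]
grip_width: 85.8
```

Call:
{"api": "jog_arm", "payload": {"steps": [{"travel":[0,0,0],"rot":[0,0,0]},{"travel":[0,0,0],"rot":[0,0,0]},{"travel":[0,0,0],"rot":[0,0,0]},{"travel":[0,0,0],"rot":[0,0,0]},{"travel":[0,0,0],"rot":[0,0,0]},{"travel":[0,0,0],"rot":[0,0,0]}], "jaw": -1}}

```text
time: 4.03
tool_pos: [511.0, 170.2, 46.1]
eef_rot: [-0.658, 0.753, -0.001, -0.0]
ft_force: [-0.2, -0.4, 0.9]
grip_width: 16.2
```

```bash
python3 mv.py 500 -216 130 -77.6;python3 snap.py b side 250 140 400 270 5
```

```text
t 4.03 pos [511.  170.2  46.1] yaw -97.76 F [-0.2 -0.4  0.9] w 16.2
travel [2.5618, -0.2757, -0.5542] rot [-0.0002, -0.0003, -0.056] mm [384.3 -41.4 -83.1] deg [ -0.1  -0.1 -20.2]
```

View pics/side_b_c.png

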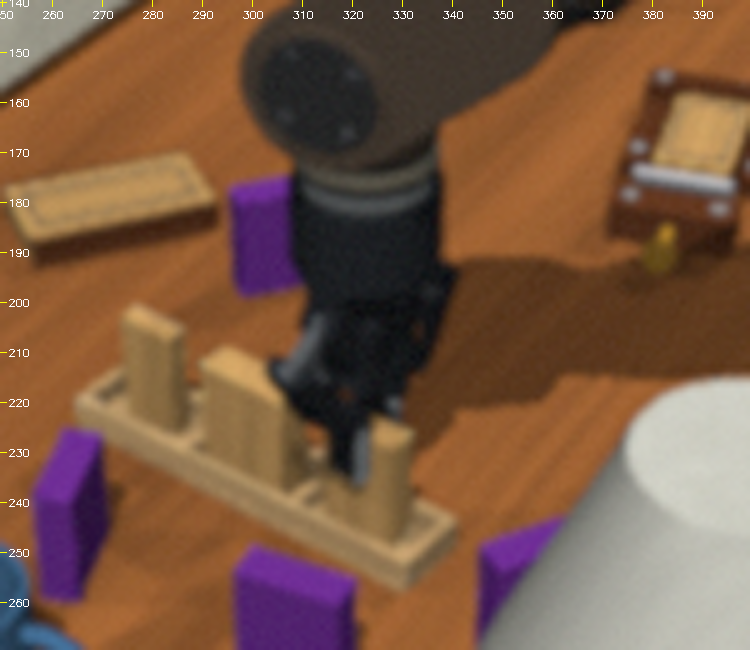

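Call:
{"api": "jog_arm", "payload": {"steps": [{"travel":[0,0,-0.15],"rot":[0,0,0]},{"travel":[0,0,-0.35],"rot":[0,0,0]},{"travel":[0,0,-0.55],"rot":[0,0,0]},{"travel":[0.1,-0.01,-0.6],"rot":[0,0,0]},{"travel":[0.35,-0.035,-0.6],"rot":[0,0,0]},{"travel":[0.6,-0.06,-0.6],"rot":[0,0,0]},{"travel":[0.85,-0.09,-0.6],"rot":[0,0,0]},{"travel":[1,-0.11,-0.6],"rot":[0,0,0]}]}}

```text
time: 4.75
tool_pos: [506.6, 17.0, 136.5]
eef_rot: [-0.657, 0.754, -0.002, -0.0]
ft_force: [1.4, 0.2, -0.9]
grip_width: 15.8
```

Call:
{"api": "jog_arm", "payload": {"steps": [{"travel":[0.25,-0.03,0],"rot":[0,0,0]},{"travel":[0.5,-0.05,0],"rot":[0,0,0]},{"travel":[0.75,-0.08,0],"rot":[0,0,0]},{"travel":[1,-0.11,0],"rot":[0,0,0]}]}}

```text
time: 5.08
tool_pos: [502.1, -135.4, 136.9]
eef_rot: [-0.657, 0.754, -0.001, -0.0]
ft_force: [1.1, -0.3, -0.3]
grip_width: 16.1
```

```bash
python3 mv.py 500 -216 110 -77.6
```

```text
t 5.08 pos [ 502.1 -135.4  136.9] yaw -97.79 F [ 1.1 -0.3 -0.3] w 16.1
travel [0.5339, -0.0589, 0.1807] rot [-0.0002, -0.0005, -0.0561] mm [80.1 -8.8 27.1] deg [ -0.1  -0.2 -20.2]
```

Call:
{"api": "jog_arm", "payload": {"steps": [{"travel":[0.2,-0.03,0.04],"rot":[0,0,-0.016]},{"travel":[0.4,-0.05,0.1],"rot":[0,0,-0.032]},{"travel":[0.562,-0.07,0.2],"rot":[0,0,-0.046]},{"travel":[0.562,-0.075,0.28],"rot":[0,0,-0.056]},{"travel":[0.562,-0.075,0.34],"rot":[0,0,-0.056]},{"travel":[0.562,-0.075,0.34],"rot":[0,0,-0.056]}]}}

```text
time: 5.58
tool_pos: [500.1, -219.5, 83.4]
eef_rot: [0.778, -0.628, -0.001, 0.001]
ft_force: [-0.4, 0.5, -0.8]
grip_width: 16.1
```

```bash
python3 mv.py 498 -220.3 85 -77.6;python3 snap.py c side 340 110 440 210 6 top 370 170 490 260 6
```

```text
t 5.58 pos [ 500.1 -219.5   83.4] yaw -77.76 F [-0.4  0.5 -0.8] w 16.1
travel [0.002, 0.015, -0.0104] rot [0.0005, 0.0002, -0.0004] mm [ 0.3  2.2 -1.6] deg [ 0.2  0.1 -0.2]
```

View pics/side_c_c.png

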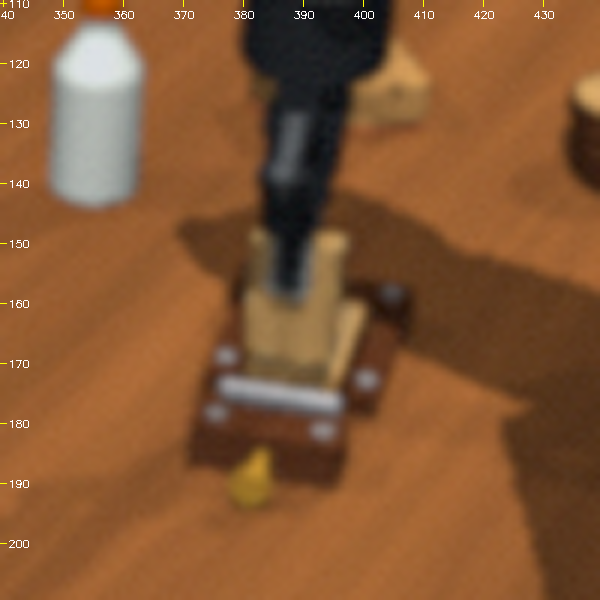

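View pics/top_c_c.png

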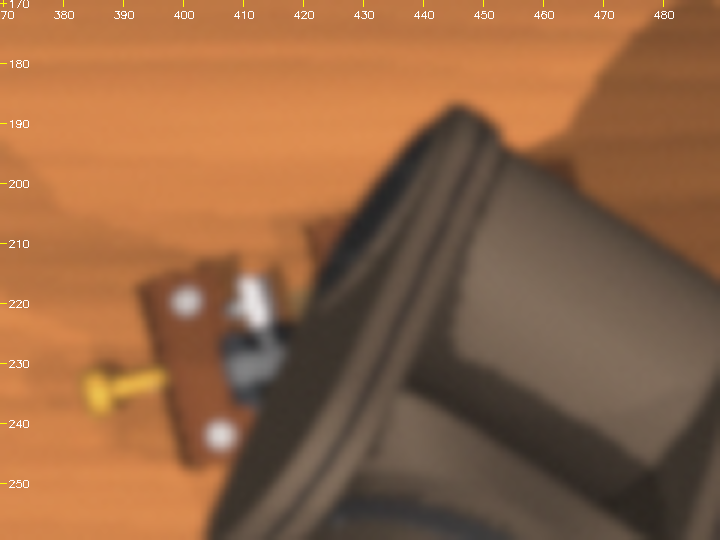

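```bash
python3 - <<'E'
from fit import *
np.set_printoptions(precision=1,suppress=True)
im=cv2.imread("pics/side_c.png")
a=np.radians(12.24);z0=43.4
def box(cx,cy):
    return [T((cx,cy,a),[(x,y,z)])[0] for x in(-23,23) for y in(-8.5,8.5) for z in(z0,z0+68)]
c=box(500.1-2,-219.5)
for k,q in zip([(x,y,z) for x in"-+" for y in"-+" for z in"bt"],proj("side",c)):print(k,q)
s=8;o=np.array([360,130]);v=cv2.resize(im[130:195,360:430],None,fx=s,fy=s,interpolation=cv2.INTER_CUBIC)
u=((proj("side",c)-o+.5)*s).astype(int)
for i,j in((2,3),(6,7),(2,6),(3,7),(0,1),(1,3),(5,7),(1,5),(4,5),(4,6)):cv2.line(v,tuple(map(int,u[i])),tuple(map(int,u[j])),(0,255,0),1)
# plaque per side fit and avg
for p,col in(((519.5,-318,np.radians(12.4)),(255,255,0)),((520.8,-316.1,np.radians(12.6)),(0,0,255))):
    q=((proj("side",T(p,[(-28,0,20),(28,0,20),(28,90,20),(-28,90,20)]))-o+.5)*s).astype(np.int32)
    cv2.polylines(v,[q],True,col,1)
cv2.imwrite("pics/ov_c.png",v)
E
```

```text
('-', '-', 'b') [395.8 167.6]
('-', '-', 't') [397.7 148.7]
('-', '+', 'b') [394.8 170.2]
('-', '+', 't') [396.7 151.2]
('+', '-', 'b') [381.5 165.3]
('+', '-', 't') [383.1 146.4]
('+', '+', 'b') [380.4 167.9]
('+', '+', 't') [381.9 148.9]
```

View pics/ov_c.png

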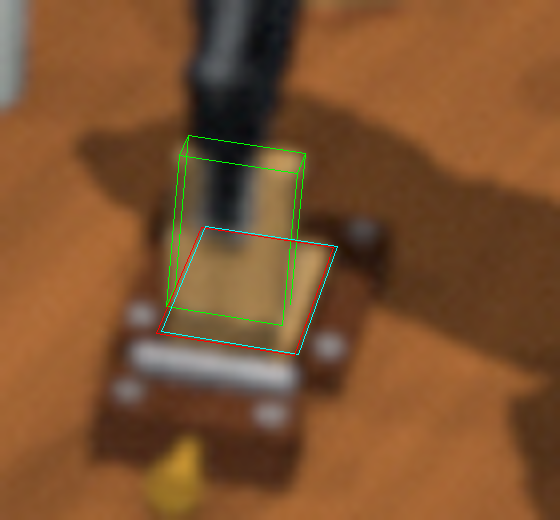

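Call:
{"api": "jog_arm", "payload": {"steps": [{"travel":[0,0,0.07],"rot":[0,0,0]},{"travel":[0,0,0.12],"rot":[0,0,0]},{"travel":[0,0,0.14],"rot":[0,0,0]},{"travel":[0,0,0.15],"rot":[0,0,0]},{"travel":[0,0,0.16],"rot":[0,0,0]},{"travel":[0,0,0.17],"rot":[0,0,0]}]}}

```text
time: 6.18
tool_pos: [501.8, -219.7, 60.3]
eef_rot: [0.779, -0.627, 0.001, 0.001]
ft_force: [-1.0, -0.1, 0.5]
grip_width: 16.0
```

```bash
python3 mv.py 500 -219.5 52 -77.6
```

```text
t 6.18 pos [ 501.8 -219.7   60.3] yaw -77.64 F [-1.  -0.1  0.5] w 16.0
travel [-0.0039, 0.0115, 0.0551] rot [-0.0, -0.0004, -0.0001] mm [-0.6  1.7  8.3] deg [-0.  -0.1 -0. ]
```

Call:
{"api": "jog_arm", "payload": {"steps": [{"travel":[0,0.01,0.012],"rot":[0,0,0]},{"travel":[0,0.01,0.024],"rot":[0,0,0]},{"travel":[0,0.01,0.036],"rot":[0,0,0]},{"travel":[0,0.01,0.036],"rot":[0,0,0]}]}}

```text
time: 6.52
tool_pos: [500.1, -219.9, 54.5]
eef_rot: [0.779, -0.627, 0.001, 0.001]
ft_force: [0.4, 0.8, -0.8]
grip_width: 15.5
```

```bash
python3 mv.py 500 -219.5 50 -77.6
```

```text
t 6.52 pos [ 500.1 -219.9   54.5] yaw -77.66 F [ 0.4  0.8 -0.8] w 15.5
travel [-0.0031, 0.0, 0.0301] rot [0.0, -0.0003, -0.0002] mm [-0.5  0.   4.5] deg [ 0.  -0.1 -0.1]
```

Call:
{"api": "jog_arm", "payload": {"steps": [{"travel":[0,0,0.012],"rot":[0,0,0]},{"travel":[0,0,0.024],"rot":[0,0,0]},{"travel":[0,0,0.034],"rot":[0,0,0]},{"travel":[0,0,0.034],"rot":[0,0,0]}]}}

```text
time: 6.85
tool_pos: [499.8, -219.8, 48.9]
eef_rot: [0.779, -0.627, 0.0, 0.001]
ft_force: [0.0, 0.5, -1.4]
grip_width: 15.9
```

```bash
python3 mv.py 500 -219.5 45 -77.6
```

```text
t 6.85 pos [ 499.8 -219.8   48.9] yaw -77.66 F [ 0.   0.5 -1.4] w 15.9
travel [-0.0018, -0.0016, 0.0263] rot [0.0001, -0.0002, -0.0002] mm [-0.3 -0.2  3.9] deg [ 0.  -0.1 -0.1]
```

Call:
{"api": "jog_arm", "payload": {"steps": [{"travel":[0,0,0.012],"rot":[0,0,0]},{"travel":[0,0,0.02],"rot":[0,0,0]},{"travel":[0,0,0.027],"rot":[0,0,0]},{"travel":[0,0,0.027],"rot":[0,0,0]}]}}

```text
time: 7.18
tool_pos: [500.2, -220.3, 45.1]
eef_rot: [0.779, -0.627, 0.001, 0.001]
ft_force: [0.9, -1.7, -0.8]
grip_width: 16.4
```

Call:
{"api": "jog_arm", "payload": {"steps": [{"travel":[0,0,0.008],"rot":[0,0,0]},{"travel":[0,0,0.014],"rot":[0,0,0]},{"travel":[0,0,0.02],"rot":[0,0,0]},{"travel":[0,0,0.02],"rot":[0,0,0]}]}}

```text
time: 7.52
tool_pos: [500.3, -220.4, 41.9]
eef_rot: [0.779, -0.627, 0.001, 0.001]
ft_force: [0.0, -1.7, -0.7]
grip_width: 15.7
```

```bash
python3 mv.py 500 -219.5 40 -77.6
```

```text
t 7.52 pos [ 500.3 -220.4   41.9] yaw -77.64 F [ 0.  -1.7 -0.7] w 15.7
travel [-0.0066, 0.0004, 0.0129] rot [0.0, -0.0005, -0.0001] mm [-1.   0.1  1.9] deg [ 0.  -0.2 -0. ]
```

Call:
{"api": "jog_arm", "payload": {"steps": [{"travel":[0,0,0.008],"rot":[0,0,0]},{"travel":[0,0,0.014],"rot":[0,0,0]},{"travel":[0,0,0.014],"rot":[0,0,0]}]}}

```text
time: 7.77
tool_pos: [500.3, -220.5, 40.2]
eef_rot: [0.779, -0.627, 0.001, 0.001]
ft_force: [-0.8, -0.1, 3.4]
grip_width: 16.1
```

```bash
python3 mv.py 500 -219.5 40 -77.6;python3 snap.py d side 350 130 420 200 8
```

```text
t 7.77 pos [ 500.3 -220.5   40.2] yaw -77.64 F [-0.8 -0.1  3.4] w 16.1
travel [-0.0072, 0.0005, 0.0013] rot [0.0, -0.0005, -0.0001] mm [-1.1  0.1  0.2] deg [ 0.  -0.2 -0. ]
```

View pics/side_d_c.png

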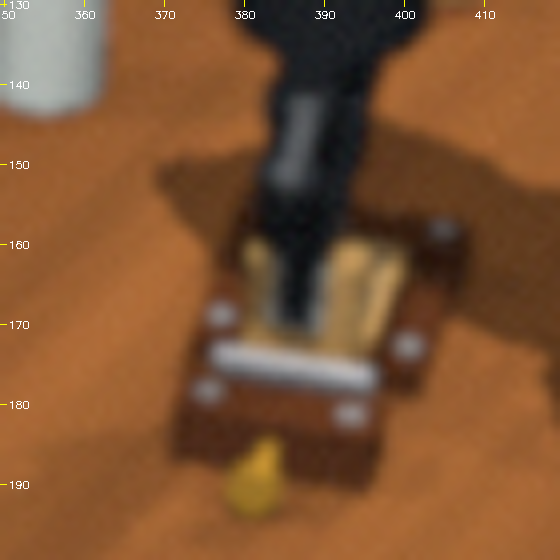

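Call:
{"api": "jog_arm", "payload": {"steps": [{"travel":[-0.003,0,-0.006],"rot":[0,0,0]},{"travel":[-0.007,0,-0.006],"rot":[0,0,0]},{"travel":[-0.01,0,-0.006],"rot":[0,0,0]},{"travel":[-0.01,0,-0.006],"rot":[0,0,0]}]}}

```text
time: 8.15
tool_pos: [500.1, -219.5, 41.1]
eef_rot: [0.779, -0.627, 0.002, 0.001]
ft_force: [0.2, -2.8, -0.9]
grip_width: 15.5
```

Call:
{"api": "jog_arm", "payload": {"steps": [{"travel":[-0.003,0,0],"rot":[0,0,0]},{"travel":[-0.007,0,0],"rot":[0,0,0]},{"travel":[-0.01,0,0],"rot":[0,0,0]},{"travel":[-0.01,0,0],"rot":[0,0,0]}]}}

```text
time: 8.48
tool_pos: [499.8, -218.2, 41.1]
eef_rot: [0.779, -0.627, 0.002, 0.001]
ft_force: [1.3, -3.8, -0.8]
grip_width: 16.2
```

```bash
python3 mv.py 500 -219.5 40 -77.6
```

```text
t 8.48 pos [ 499.8 -218.2   41.1] yaw -77.6 F [ 1.3 -3.8 -0.8] w 16.2
travel [0.0089, 0.0004, 0.0072] rot [-0.0, -0.0007, -0.0] mm [1.3 0.1 1.1] deg [-0.  -0.3 -0. ]
```

Call:
{"api": "jog_arm", "payload": {"steps": [{"travel":[0.007,0,0],"rot":[0,0,0]},{"travel":[0.014,0,0],"rot":[0,0,0]},{"travel":[0.014,0,0],"rot":[0,0,0]}]}}

```text
time: 8.73
tool_pos: [500.2, -220.3, 41.1]
eef_rot: [0.779, -0.627, 0.002, 0.001]
ft_force: [0.0, -2.6, -1.1]
grip_width: 16.2
```

Call:
{"api": "jog_arm", "payload": {"steps": [{"travel":[0.006,0,0],"rot":[0,0,0]},{"travel":[0.006,0,0],"rot":[0,0,0]},{"travel":[0.006,0,0],"rot":[0,0,0]}]}}

```text
time: 8.98
tool_pos: [500.3, -220.5, 40.9]
eef_rot: [0.779, -0.627, 0.001, 0.001]
ft_force: [-0.9, -0.6, -0.6]
grip_width: 16.0
```

Call:
{"api": "jog_arm", "payload": {"steps": [{"travel":[0.006,0,0],"rot":[0,0,0]},{"travel":[0.006,0,0],"rot":[0,0,0]},{"travel":[0.006,0,0],"rot":[0,0,0]}]}}

```text
time: 9.23
tool_pos: [500.1, -220.8, 40.6]
eef_rot: [0.779, -0.627, 0.0, 0.001]
ft_force: [0.7, 0.5, -0.6]
grip_width: 15.6
```

Call:
{"api": "jog_arm", "payload": {"steps": [{"travel":[0.006,0,0],"rot":[0,0,0]},{"travel":[0.006,0,0],"rot":[0,0,0]},{"travel":[0.006,0,0],"rot":[0,0,0]}]}}

```text
time: 9.48
tool_pos: [500.2, -221.6, 40.4]
eef_rot: [0.779, -0.627, 0.0, 0.001]
ft_force: [0.1, -0.2, -0.5]
grip_width: 15.8
```

Call:
{"api": "jog_arm", "payload": {"steps": [{"travel":[0.006,0,0],"rot":[0,0,0]},{"travel":[0.006,0,0],"rot":[0,0,0]},{"travel":[0.006,0,0],"rot":[0,0,0]}]}}

```text
time: 9.73
tool_pos: [500.3, -222.4, 40.4]
eef_rot: [0.779, -0.627, -0.0, 0.001]
ft_force: [-0.1, 0.1, -1.0]
grip_width: 16.2
```

Call:
{"api": "jog_arm", "payload": {"steps": [{"travel":[0.006,0,0],"rot":[0,0,0]},{"travel":[0.006,0,0],"rot":[0,0,0]},{"travel":[0.006,0,0],"rot":[0,0,0]}]}}

```text
time: 9.98
tool_pos: [500.3, -222.7, 40.3]
eef_rot: [0.779, -0.627, -0.001, 0.0]
ft_force: [0.1, 2.8, 1.0]
grip_width: 16.0
```

Call:
{"api": "jog_arm", "payload": {"steps": [{"travel":[0.006,0,0],"rot":[0,0,0]},{"travel":[0.006,0,0],"rot":[0,0,0]},{"travel":[0.006,0,0],"rot":[0,0,0]}]}}

```text
time: 10.23
tool_pos: [500.3, -222.8, 40.2]
eef_rot: [0.779, -0.627, -0.002, -0.0]
ft_force: [0.3, 4.4, 2.2]
grip_width: 16.0
```

Call:
{"api": "jog_arm", "payload": {"steps": [{"travel":[0.006,0,0],"rot":[0,0,0]},{"travel":[0.006,0,0],"rot":[0,0,0]},{"travel":[0.006,0,0],"rot":[0,0,0]}]}}

```text
time: 10.48
tool_pos: [500.3, -222.9, 40.2]
eef_rot: [0.779, -0.627, -0.003, -0.0]
ft_force: [-0.3, 5.2, 3.6]
grip_width: 16.0
```

Call:
{"api": "jog_arm", "payload": {"steps": [{"travel":[-0.006,0,-0.05],"rot":[0,0,0]},{"travel":[-0.006,0,-0.15],"rot":[0,0,0]},{"travel":[-0.006,0,-0.3],"rot":[0,0,0]},{"travel":[-0.006,0,-0.5],"rot":[0,0,0]},{"travel":[-0.1,0,-0.6],"rot":[0,0,0.01]},{"travel":[-0.35,0.0,-0.6],"rot":[0,0,0.025]},{"travel":[-0.6,0.0,-0.6],"rot":[0,0,0.04]},{"travel":[-0.85,0.0,-0.6],"rot":[0,0,0.056]}]}}

```text
time: 11.15
tool_pos: [473.9, -99.0, 132.2]
eef_rot: [-0.655, 0.756, 0.0, 0.0]
ft_force: [0.6, 0.1, -0.4]
grip_width: 16.2
```

```bash
python3 mv.py 511 170.2 130 -97.76;python3 snap.py e top 370 170 490 260 6
```

```text
t 11.15 pos [473.9 -99.  132.2] yaw -98.22 F [ 0.6  0.1 -0.4] w 16.2
travel [-1.8115, 0.0118, 0.0161] rot [-0.0, 0.0001, -0.0013] mm [-271.7    1.8    2.4] deg [-0.   0.  -0.5]
```

View pics/top_e_c.png

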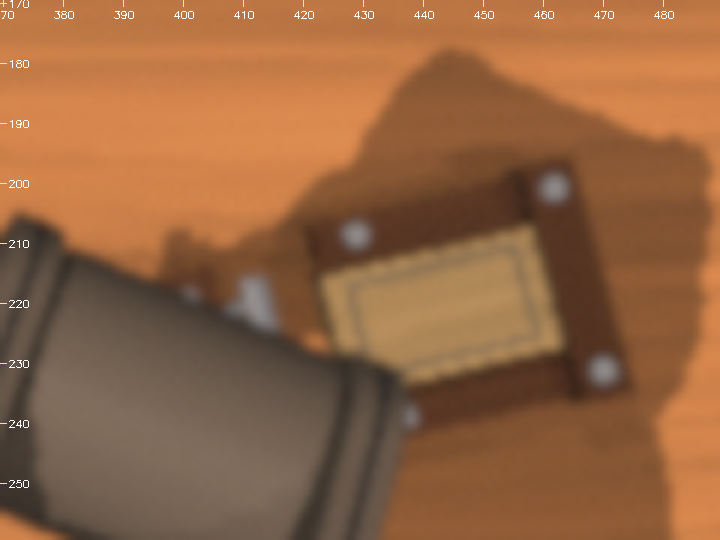

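The plaque still lies in place against the stop (423–463, 207–235). I felt about 2.1 mm of play with the mid packer, which makes the gap about 19.1 mm. Mid is therefore loose and thick should be snug, so I'll return mid to the rack first.

Call:
{"api": "jog_arm", "payload": {"steps": [{"travel":[-0.25,0,0],"rot":[0,0,0]},{"travel":[-0.5,0,0],"rot":[0,0,0]},{"travel":[-0.75,0,0],"rot":[0,0,0]},{"travel":[-0.95,0.006,0],"rot":[0,0,0]}]}}

```text
time: 11.53
tool_pos: [492.0, 49.6, 132.7]
eef_rot: [-0.654, 0.756, 0.002, 0.001]
ft_force: [0.9, -0.1, -0.8]
grip_width: 16.2
```

Call:
{"api": "jog_arm", "payload": {"steps": [{"travel":[-0.25,0,0],"rot":[0,0,0]},{"travel":[-0.5,0,0],"rot":[0,0,0]},{"travel":[-0.75,0,0],"rot":[0,0,0]},{"travel":[-0.85,0.006,0],"rot":[0,0,0]},{"travel":[-0.85,0.006,0],"rot":[0,0,0]}]}}

```text
time: 11.95
tool_pos: [510.5, 178.4, 134.3]
eef_rot: [-0.656, 0.755, 0.001, 0.003]
ft_force: [-0.6, 0.4, -0.4]
grip_width: 16.2
```

```bash
python3 mv.py 510.5 170.5 47 -97.7
```

```text
t 11.95 pos [510.5 178.4 134.3] yaw -98.01 F [-0.6  0.4 -0.4] w 16.2
travel [0.0551, -0.0058, 0.5817] rot [-0.0004, 0.0008, -0.0009] mm [ 8.3 -0.9 87.3] deg [-0.1  0.3 -0.3]
```

Call:
{"api": "jog_arm", "payload": {"steps": [{"travel":[0.03,-0.006,0.1],"rot":[0,0.001,-0.001]},{"travel":[0.055,-0.006,0.25],"rot":[0,0.001,-0.001]},{"travel":[0.055,-0.006,0.36],"rot":[0,0.001,-0.001]},{"travel":[0.055,-0.006,0.38],"rot":[0,0.001,-0.001]},{"travel":[0.055,-0.006,0.38],"rot":[0,0.001,-0.001]}]}}

```text
time: 12.37
tool_pos: [509.8, 169.1, 76.2]
eef_rot: [-0.658, 0.753, -0.001, -0.001]
ft_force: [0.5, -0.5, 0.0]
grip_width: 16.0
```

```bash
python3 mv.py 510.5 170.5 47 -97.7
```

```text
t 12.37 pos [509.8 169.1  76.2] yaw -97.7 F [ 0.5 -0.5  0. ] w 16.0
travel [-0.0104, -0.0032, 0.1947] rot [-0.0001, -0.0004, 0.0] mm [-1.6 -0.5 29.2] deg [-0.  -0.2  0. ]
```

Call:
{"api": "jog_arm", "payload": {"steps": [{"travel":[-0.01,-0.003,0.05],"rot":[0,0,0]},{"travel":[-0.01,-0.003,0.11],"rot":[0,0,0]},{"travel":[-0.01,-0.003,0.15],"rot":[0,0,0]},{"travel":[-0.01,-0.003,0.175],"rot":[0,0,0]},{"travel":[-0.01,-0.003,0.19],"rot":[0,0,0]},{"travel":[-0.01,-0.003,0.19],"rot":[0,0,0]}]}}

```text
time: 12.87
tool_pos: [510.1, 170.4, 47.1]
eef_rot: [-0.658, 0.753, -0.001, -0.001]
ft_force: [0.3, 0.2, -0.9]
grip_width: 16.2
```

```bash
python3 mv.py 510.5 170.5 46 -97.7
```

```text
t 12.87 pos [510.1 170.4  47.1] yaw -97.69 F [ 0.3  0.2 -0.9] w 16.2
travel [-0.0011, -0.0026, 0.0074] rot [0.0, -0.0005, 0.0] mm [-0.2 -0.4  1.1] deg [ 0.  -0.2  0. ]
```

Down 1 mm more, release, lift.

Call:
{"api": "jog_arm", "payload": {"steps": [{"travel":[0,0,0.006],"rot":[0,0,0]},{"travel":[0,0,0.007],"rot":[0,0,0]}]}}

```text
time: 13.03
tool_pos: [510.3, 170.5, 46.2]
eef_rot: [-0.658, 0.753, -0.001, -0.001]
ft_force: [0.3, 0.1, -0.5]
grip_width: 16.1
```

Call:
{"api": "jog_arm", "payload": {"steps": [{"travel":[0,0,0],"rot":[0,0,0]},{"travel":[0,0,0],"rot":[0,0,0]},{"travel":[0,0,0],"rot":[0,0,0]},{"travel":[0,0,0],"rot":[0,0,0]},{"travel":[0,0,0],"rot":[0,0,0]}], "jaw": 1}}

```text
time: 13.45
tool_pos: [510.5, 170.5, 46.4]
eef_rot: [-0.658, 0.753, -0.001, -0.001]
ft_force: [0.2, -0.1, 0.4]
grip_width: 75.6
```

Call:
{"api": "jog_arm", "payload": {"steps": [{"travel":[0,0,-0.05],"rot":[0,0,0]},{"travel":[0,0,-0.15],"rot":[0,0,0]},{"travel":[0,0,-0.3],"rot":[0,0,0]},{"travel":[0,0,-0.45],"rot":[0,0,0]},{"travel":[0,0,-0.5],"rot":[0,0,0]}]}}

```text
time: 13.87
tool_pos: [512.6, 171.1, 125.6]
eef_rot: [-0.658, 0.753, -0.003, 0.002]
ft_force: [0.2, 0.6, 0.3]
grip_width: 84.9
```

```bash
python3 mv.py 583.3 162 110 -97.7; python3 snap.py f side 250 140 400 270 5
```

```text
t 13.87 pos [512.6 171.1 125.6] yaw -97.67 F [0.2 0.6 0.3] w 84.9
travel [-0.0028, -0.4742, 0.1073] rot [-0.0011, -0.0002, 0.0001] mm [ -0.4 -71.1  16.1] deg [-0.4 -0.1  0. ]
```

View pics/side_f_c.png

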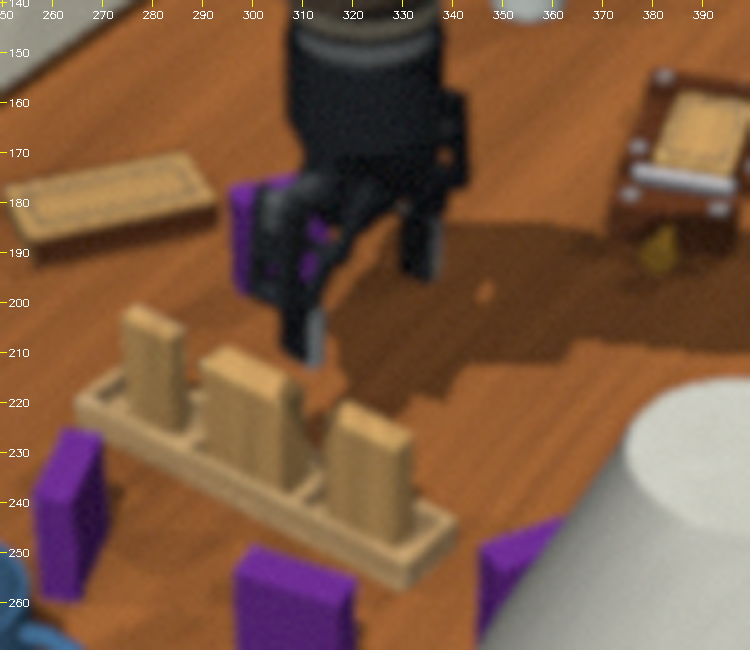

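Mid is back standing in the rack at side (323,235). The beech block in the middle pocket at side (300,222) is packer_thick: it measures 57 mm long and is not purple. The purple blocks at (265,240), (298,285) and (310,190) are the look-alikes.

Call:
{"api": "jog_arm", "payload": {"steps": [{"travel":[0,-0.2,0],"rot":[0,0,0]},{"travel":[0,-0.4,0.02],"rot":[0,0,0]},{"travel":[-0.006,-0.468,0.1],"rot":[-0.001,0,0]},{"travel":[-0.006,-0.468,0.1],"rot":[-0.001,0,0]}]}}

```text
time: 14.25
tool_pos: [583.5, 161.8, 108.9]
eef_rot: [-0.658, 0.753, -0.0, -0.001]
ft_force: [-0.7, -0.2, -0.2]
grip_width: 85.4
```

```bash
python3 mv.py 582.5 162.5 46 -97.7; python3 snap.py g side 250 140 400 270 5
```

```text
t 14.25 pos [583.5 161.8 108.9] yaw -97.74 F [-0.7 -0.2 -0.2] w 85.4
travel [-0.0041, 0.0066, 0.4192] rot [0.0001, -0.0003, -0.0001] mm [-0.6  1.  62.9] deg [ 0.  -0.1 -0. ]
```

View pics/side_g_c.png

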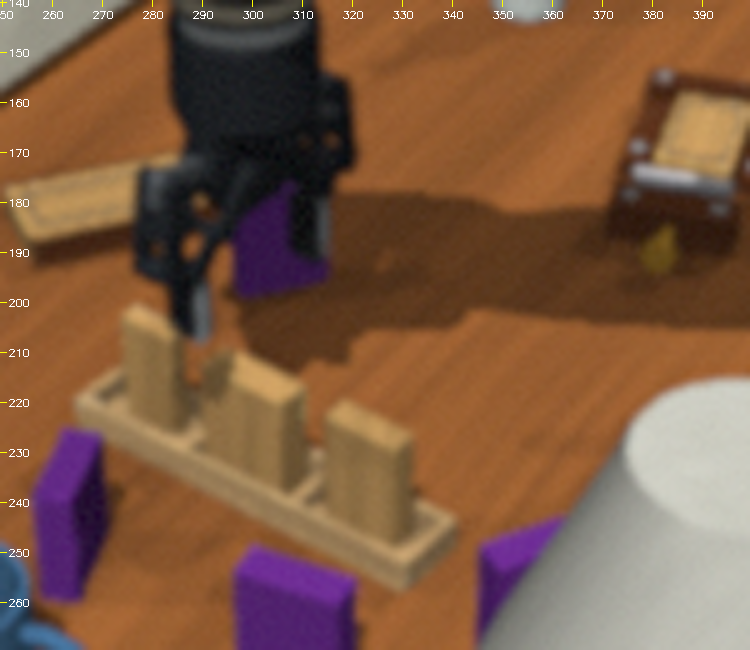

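Call:
{"api": "jog_arm", "payload": {"steps": [{"travel":[-0.004,0.006,0.15],"rot":[0,0,0]},{"travel":[-0.004,0.006,0.3],"rot":[0,0,0]},{"travel":[-0.004,0.006,0.4],"rot":[0,0,0]},{"travel":[-0.004,0.006,0.418],"rot":[0,0,0]},{"travel":[-0.004,0.006,0.418],"rot":[0,0,0]},{"travel":[-0.004,0.006,0.418],"rot":[0,0,0]}]}}

```text
time: 14.8
tool_pos: [580.8, 163.0, 46.9]
eef_rot: [-0.658, 0.753, 0.0, -0.001]
ft_force: [0.2, 0.1, 0.4]
grip_width: 85.6
```

Call:
{"api": "jog_arm", "payload": {"steps": [{"travel":[0,0,0],"rot":[0,0,0]},{"travel":[0,0,0],"rot":[0,0,0]},{"travel":[0,0,0],"rot":[0,0,0]},{"travel":[0,0,0],"rot":[0,0,0]},{"travel":[0,0,0],"rot":[0,0,0]},{"travel":[0,0,0],"rot":[0,0,0]}], "jaw": -1}}

```text
time: 15.3
tool_pos: [581.2, 163.0, 47.4]
eef_rot: [-0.658, 0.753, -0.0, -0.001]
ft_force: [0.9, 0.6, 0.3]
grip_width: 19.9
```

Call:
{"api": "jog_arm", "payload": {"steps": [{"travel":[0,0,-0.1],"rot":[0,0,0]},{"travel":[0,0,-0.3],"rot":[0,0,0]},{"travel":[0,0,-0.5],"rot":[0,0,0]},{"travel":[0.1,0.05,-0.6],"rot":[0,0,0]},{"travel":[0.35,0.15,-0.6],"rot":[0,0,0]},{"travel":[0.6,0.2,-0.6],"rot":[0,0,0]},{"travel":[0.85,0.25,-0.6],"rot":[0,0,0]},{"travel":[1,0.25,-0.6],"rot":[0,0,0]}]}}

```text
time: 15.97
tool_pos: [522.0, 17.4, 137.3]
eef_rot: [-0.658, 0.753, 0.0, -0.002]
ft_force: [0.3, -0.3, -1.1]
grip_width: 19.6
```

```bash
python3 mv.py 499.6 -219.6 130 -77.6
```

```text
t 15.97 pos [522.   17.4 137.3] yaw -97.73 F [ 0.3 -0.3 -1.1] w 19.6
travel [1.5859, -0.0646, 0.0526] rot [0.0005, -0.0003, -0.0559] mm [237.9  -9.7   7.9] deg [  0.2  -0.1 -20.1]
```

Call:
{"api": "jog_arm", "payload": {"steps": [{"travel":[0.25,-0.01,0],"rot":[0,0,0]},{"travel":[0.5,-0.02,0],"rot":[0,0,0]},{"travel":[0.75,-0.03,0],"rot":[0,0,0]},{"travel":[1,-0.04,0],"rot":[0,0,0]}]}}

```text
time: 16.3
tool_pos: [507.1, -133.6, 137.7]
eef_rot: [-0.658, 0.753, 0.0, -0.002]
ft_force: [0.8, -0.0, -1.1]
grip_width: 20.1
```

Call:
{"api": "jog_arm", "payload": {"steps": [{"travel":[0.2,-0.008,0.02],"rot":[0,0,-0.016]},{"travel":[0.4,-0.016,0.06],"rot":[0,0,-0.032]},{"travel":[0.57,-0.023,0.12],"rot":[0,0,-0.046]},{"travel":[0.58,-0.024,0.24],"rot":[0,0,-0.056]},{"travel":[0.58,-0.024,0.32],"rot":[0,0,-0.056]},{"travel":[0.58,-0.024,0.32],"rot":[0,0,-0.056]}]}}

```text
time: 16.8
tool_pos: [496.4, -219.0, 86.3]
eef_rot: [0.779, -0.627, -0.004, 0.002]
ft_force: [-0.5, 0.8, -0.4]
grip_width: 20.1
```

```bash
python3 mv.py 499.6 -219.6 66 -77.6;python3 snap.py h side 350 110 430 200 6.5
```

```text
t 16.8 pos [ 496.4 -219.    86.3] yaw -77.72 F [-0.5  0.8 -0.4] w 20.1
travel [0.0089, -0.0208, 0.1354] rot [0.0013, 0.0007, -0.0003] mm [ 1.3 -3.1 20.3] deg [ 0.5  0.2 -0.1]
```

View pics/side_h_c.png

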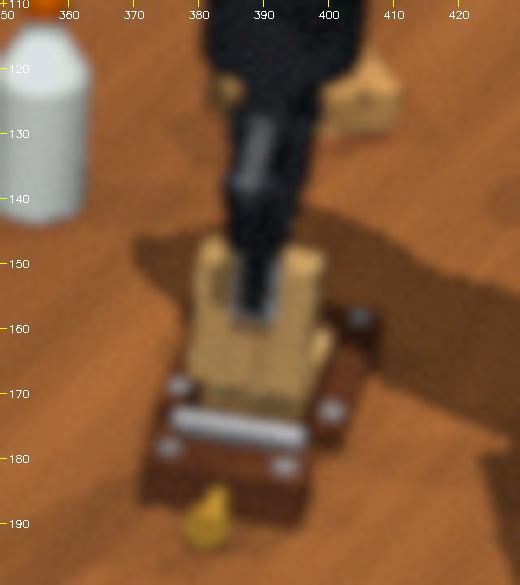

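Call:
{"api": "jog_arm", "payload": {"steps": [{"travel":[0.009,-0.021,0.05],"rot":[0.001,0.001,0]},{"travel":[0.009,-0.021,0.09],"rot":[0.001,0.001,0]},{"travel":[0.009,-0.021,0.12],"rot":[0.001,0.001,0]},{"travel":[0.009,-0.021,0.13],"rot":[0.001,0.001,0]},{"travel":[0.009,-0.021,0.13],"rot":[0.001,0.001,0]}]}}

```text
time: 17.27
tool_pos: [500.4, -219.1, 67.8]
eef_rot: [0.779, -0.627, 0.001, 0.001]
ft_force: [0.1, -0.2, 0.1]
grip_width: 20.1
```

```bash
python3 mv.py 499.6 -219.6 57 -77.6
```

```text
t 17.27 pos [ 500.4 -219.1   67.8] yaw -77.62 F [ 0.1 -0.2  0.1] w 20.1
travel [0.0021, 0.0061, 0.0721] rot [0.0001, -0.0005, -0.0001] mm [ 0.3  0.9 10.8] deg [ 0.1 -0.2 -0. ]
```

Call:
{"api": "jog_arm", "payload": {"steps": [{"travel":[0.003,0.006,0.015],"rot":[0,0,0]},{"travel":[0.003,0.006,0.03],"rot":[0,0,0]},{"travel":[0.003,0.006,0.045],"rot":[0,0,0]},{"travel":[0.003,0.006,0.06],"rot":[0,0,0]},{"travel":[0.003,0.006,0.06],"rot":[0,0,0]}]}}

```text
time: 17.68
tool_pos: [499.3, -219.6, 58.3]
eef_rot: [0.779, -0.627, 0.001, 0.001]
ft_force: [-0.7, 0.6, -0.6]
grip_width: 20.1
```

```bash
python3 mv.py 500.2 -219.8 52 -77.6
```

```text
t 17.68 pos [ 499.3 -219.6   58.3] yaw -77.63 F [-0.7  0.6 -0.6] w 20.1
travel [0.0025, -0.0054, 0.042] rot [0.0002, -0.0004, -0.0001] mm [ 0.4 -0.8  6.3] deg [ 0.1 -0.1 -0. ]
```

Inside the gap mouth and free so far. Next 5 mm.

Call:
{"api": "jog_arm", "payload": {"steps": [{"travel":[0.002,0,0.01],"rot":[0,0,0]},{"travel":[0.002,0,0.02],"rot":[0,0,0]},{"travel":[0.002,0,0.03],"rot":[0,0,0]},{"travel":[0.002,0,0.034],"rot":[0,0,0]}]}}

```text
time: 18.02
tool_pos: [499.6, -220.2, 53.2]
eef_rot: [0.779, -0.627, 0.001, 0.002]
ft_force: [-0.6, -1.1, 0.5]
grip_width: 19.7
```

Call:
{"api": "jog_arm", "payload": {"steps": [{"travel":[0,0,0.008],"rot":[0,0,0]},{"travel":[0,0,0.016],"rot":[0,0,0]},{"travel":[0,0,0.02],"rot":[0,0,0]}]}}

```text
time: 18.27
tool_pos: [500.0, -220.7, 50.9]
eef_rot: [0.779, -0.627, 0.001, 0.002]
ft_force: [-1.5, -0.3, 6.0]
grip_width: 19.6
```

```bash
python3 mv.py 500.2 -219.8 45 -77.6
```

```text
t 18.27 pos [ 500.  -220.7   50.9] yaw -77.6 F [-1.5 -0.3  6. ] w 19.6
travel [-0.0057, -0.0025, 0.0394] rot [0.0001, -0.0007, 0.0] mm [-0.9 -0.4  5.9] deg [ 0.  -0.2  0. ]
```

Call:
{"api": "jog_arm", "payload": {"steps": [{"travel":[-0.002,0,0.008],"rot":[0,0,0]},{"travel":[-0.002,0,0.014],"rot":[0,0,0]},{"travel":[-0.002,0,0.014],"rot":[0,0,0]}]}}

```text
time: 18.52
tool_pos: [500.4, -220.6, 49.3]
eef_rot: [0.779, -0.627, 0.002, 0.002]
ft_force: [-0.8, 0.8, 5.2]
grip_width: 20.2
```

Call:
{"api": "jog_arm", "payload": {"steps": [{"travel":[-0.002,0,0.008],"rot":[0,0,0]},{"travel":[-0.002,0,0.014],"rot":[0,0,0]},{"travel":[-0.002,0,0.014],"rot":[0,0,0]}]}}

```text
time: 18.77
tool_pos: [500.7, -220.5, 47.5]
eef_rot: [0.779, -0.627, 0.002, 0.001]
ft_force: [-0.2, -0.4, 4.5]
grip_width: 19.6
```

Sliding in under about 5 N. Continuing.

Call:
{"api": "jog_arm", "payload": {"steps": [{"travel":[0,0,0.008],"rot":[0,0,0]},{"travel":[0,0,0.014],"rot":[0,0,0]},{"travel":[0,0,0.016],"rot":[0,0,0]}]}}

```text
time: 19.02
tool_pos: [500.9, -220.5, 45.1]
eef_rot: [0.779, -0.627, 0.003, 0.001]
ft_force: [0.1, -0.4, 2.9]
grip_width: 20.2
```

Call:
{"api": "jog_arm", "payload": {"steps": [{"travel":[0,0,0.008],"rot":[0,0,0]},{"travel":[0,0,0.014],"rot":[0,0,0]},{"travel":[0,0,0.014],"rot":[0,0,0]}]}}

```text
time: 19.27
tool_pos: [500.9, -220.5, 42.5]
eef_rot: [0.779, -0.627, 0.003, 0.001]
ft_force: [0.6, -0.9, 1.0]
grip_width: 20.0
```

```bash
python3 mv.py 500.2 -220.3 41 -77.6
```

```text
t 19.27 pos [ 500.9 -220.5   42.5] yaw -77.59 F [ 0.6 -0.9  1. ] w 20.0
travel [-0.002, 0.004, 0.0101] rot [-0.0002, -0.001, 0.0] mm [-0.3  0.6  1.5] deg [-0.1 -0.3  0. ]
```

Call:
{"api": "jog_arm", "payload": {"steps": [{"travel":[0,0,0.006],"rot":[0,0,0]},{"travel":[0,0,0.01],"rot":[0,0,0]},{"travel":[0,0,0.01],"rot":[0,0,0]}]}}

```text
time: 19.52
tool_pos: [501.0, -220.5, 41.4]
eef_rot: [0.779, -0.627, 0.003, 0.001]
ft_force: [-0.9, 0.8, 5.6]
grip_width: 20.1
```

Call:
{"api": "jog_arm", "payload": {"steps": [{"travel":[0,0,0.006],"rot":[0,0,0]},{"travel":[0,0,0.01],"rot":[0,0,0]},{"travel":[0,0,0.01],"rot":[0,0,0]}]}}

```text
time: 19.77
tool_pos: [501.1, -220.5, 41.3]
eef_rot: [0.779, -0.626, 0.002, 0.001]
ft_force: [-2.1, 1.0, 10.6]
grip_width: 20.1
```

Call:
{"api": "jog_arm", "payload": {"steps": [{"travel":[0,0,0],"rot":[0,0,0]},{"travel":[0,0,0],"rot":[0,0,0]}]}}

```text
time: 19.93
tool_pos: [501.0, -220.5, 41.4]
eef_rot: [0.78, -0.626, 0.002, 0.001]
ft_force: [-1.2, 0.2, 4.9]
grip_width: 19.7
```

Call:
{"api": "jog_arm", "payload": {"steps": [{"travel":[0,0,0],"rot":[0,0,0]},{"travel":[0,0,0],"rot":[0,0,0]},{"travel":[0,0,0],"rot":[0,0,0]},{"travel":[0,0,0],"rot":[0,0,0]},{"travel":[0,0,0],"rot":[0,0,0]}], "jaw": 0.6}}

```text
time: 20.35
tool_pos: [500.8, -220.3, 41.0]
eef_rot: [0.779, -0.626, 0.002, 0.001]
ft_force: [-0.4, -0.4, 0.3]
grip_width: 68.3
```

```bash
python3 mv.py 500.2 -220.3 130 -77.6;python3 snap.py i side 350 110 430 200 6.5
```

```text
t 20.35 pos [ 500.8 -220.3   41. ] yaw -77.57 F [-0.4 -0.4  0.3] w 68.3
travel [0.0018, 0.004, -0.5934] rot [0.0, -0.0007, 0.0001] mm [  0.3   0.6 -89. ] deg [ 0.  -0.2  0. ]
```

View pics/side_i_c.png

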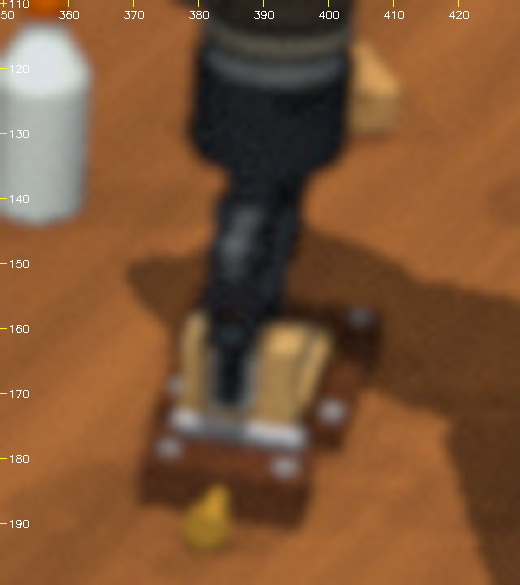

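Released, with the packer upright between plaque and pad. Next I lift and back away so both cameras can see it.

Call:
{"api": "jog_arm", "payload": {"steps": [{"travel":[0,0,-0.1],"rot":[0,0,0]},{"travel":[0,0,-0.3],"rot":[0,0,0]},{"travel":[0,0,-0.55],"rot":[0,0,0]},{"travel":[0,0,-0.8],"rot":[0,0,0]},{"travel":[0,0,-1],"rot":[0,0,0]}]}}

```text
time: 20.82
tool_pos: [501.2, -219.9, 194.0]
eef_rot: [0.779, -0.626, 0.003, 0.001]
ft_force: [0.6, -1.3, 0.4]
grip_width: 68.3
```

Call:
{"api": "jog_arm", "payload": {"steps": [{"travel":[0.25,0.1,0],"rot":[0,0,0]},{"travel":[0.5,0.2,0],"rot":[0,0,0]},{"travel":[0.75,0.3,0],"rot":[0,0,0]},{"travel":[1,0.4,0],"rot":[0,0,0]}]}}

```text
time: 21.15
tool_pos: [474.6, -380.7, 195.4]
eef_rot: [0.78, -0.626, 0.003, 0.001]
ft_force: [1.3, 0.2, 0.4]
grip_width: 68.5
```

Call:
{"api": "jog_arm", "payload": {"steps": [{"travel":[0.25,0.1,0],"rot":[0,0,0]},{"travel":[0.5,0.2,0],"rot":[0,0,0]},{"travel":[0.75,0.3,0],"rot":[0,0,0]},{"travel":[1,0.4,0],"rot":[0,0,0]},{"travel":[1,0.4,0],"rot":[0,0,0]}]}}

```text
time: 21.57
tool_pos: [445.5, -546.8, 195.3]
eef_rot: [0.778, -0.628, 0.004, 0.003]
ft_force: [-0.1, 1.3, 0.1]
grip_width: 68.6
```

```bash
python3 snap.py j side 350 110 430 200 6.5 top 370 170 490 260 6; python3 -c "
import cv2
cv2.imwrite('pics/jall.png',cv2.resize(cv2.imread('pics/side_j.png')[100:310,200:430],None,fx=2.7,fy=2.7))"
```

```text
(no output)
```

View pics/side_j_c.png

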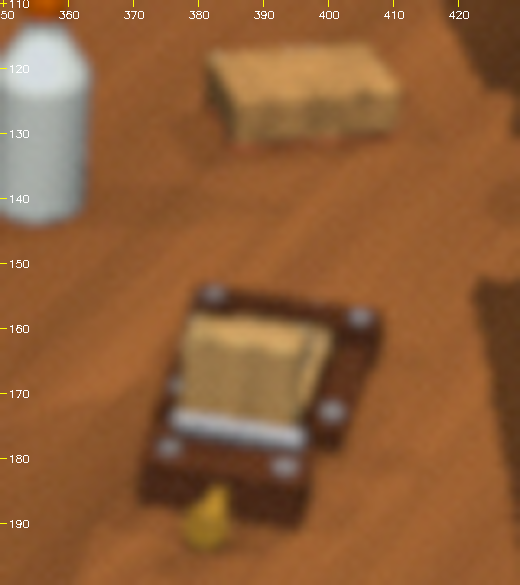

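View pics/top_j_c.png

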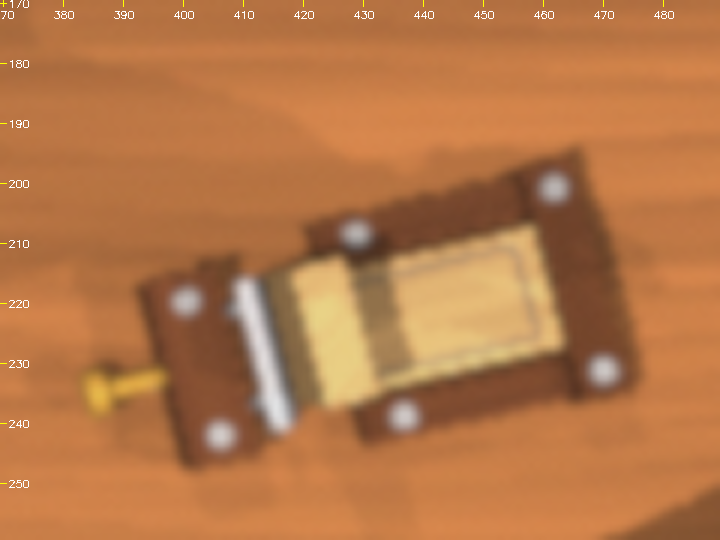

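View pics/jall.png

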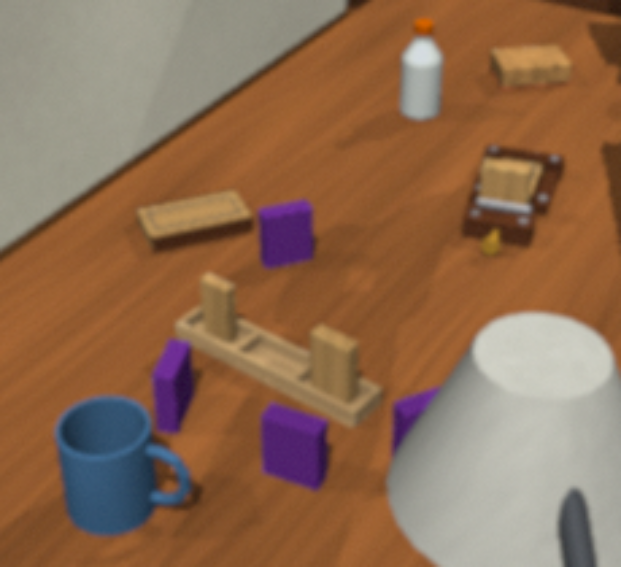

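The thick packer stands upright between the pad and the plaque: top face at top (425,224), side (388,161). Thin and mid are still in the rack and the bystanders haven't moved. One height check, then I hand in.

```bash
python3 - <<'E'
from geo import *
np.set_printoptions(precision=1,suppress=True)
# top-face corners from crops: top /6+370-.5,170-.5 ; side /6.5+350-.5,110-.5
t=np.array([(288,270),(340,255),(378,395),(327,408)])/6+[369.5,169.5]
s=np.array([(192,315),(303,328),(303,350),(186,338)])/6.5+[349.5,109.5]
print("tri",tri(s.mean(0),t.mean(0)))
c=np.array([500.6+1,-220.5]);a=np.radians(12.4);d=np.array([np.cos(a),np.sin(a)]);e=np.array([-d[1],d[0]])
print("pred",*[proj(n,[*(c+x*28*d+y*10.5*e),68]) for n in("top","side") for x,y in((1,1),(1,-1),(-1,-1),(-1,1))]);print(t,s)
E
python3 - <<'E'
from plant import env
s=env.sense();print(s["time"],s["ft_force"]);print(env.close_job())
E
```

```text
tri [ 501.5 -219.8   67.9]
pred [[417.8 213.8]] [[426.5 211.8]] [[432.5 235. ]] [[423.7 237. ]] [[378.3 160.8]] [[379.7 157.6]] [[397.2 160.4]] [[396.  163.6]]
[[417.5 214.5]
 [426.2 212. ]
 [432.5 235.3]
 [424.  237.5]] [[379.  158. ]
 [396.1 160. ]
 [396.1 163.3]
 [378.1 161.5]]
21.6667 [-0.02059141  0.83472314 -0.43424185]
the job is handed in; nothing more can be done
None
```

The thick packer is standing in the jig, right down on the bench and squeezed between the plaque and the sprung jaw. I handed the job in at 21.7 s with the arm well clear.

- **Mid packer (17 mm), tried first:** it dropped to the bench almost without force. Nudging it both ways showed about 2 mm of play between plaque and jaw, so the gap is about 19 mm and it was too thin. I put it back in its pocket.
- **Thick packer (21 mm):** it met the jaw's slope about 10 mm above the bench, slid in under about 6 N at most, and stopped on the bench. I pressed it down with up to 10.6 N there, then released it.
- **Thin packer (13 mm):** I did not try it, since it would be looser still.

**Last checks:**
- Both cameras put the top of the thick packer at 67.9 mm, against 68 mm if it stands on the bench. Its corners were within about 1 px of where they should be.
- The plaque is against the stop, thin and mid stand in the rack, and the mug, glue, spare plaque and purple blocks look unmoved.
- No check failed. The two cameras disagreed by 2–3 mm in y, so I relied on the felt contacts for the fit. The spring's squeeze on the packer is inferred from those contacts and forces, as nothing measures the jaw directly.

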